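# Push the parts bin home and shut the cupboard door

## Task

The grey parts bin sticks out of the small plywood cupboard on the desk. With the fingertips, push the bin all the way into the cupboard, and then push the cupboard's swing door fully shut. Do not grasp or lift anything, and leave everything else on and around the cupboard where it stands.

Things in the scene. Friction and masses are not known exactly. Their poses are not given: they have to be found in the camera images.
- cupboard: low plywood desk-top cupboard, fixed: 220 mm deep (its x), 220 wide (y), 120 high, open front facing the robot (its -x). Origin at the centre of its underside; +x to its back, +y to its left. Side walls 12 mm, inside width 196; inner floor 12 mm above the desk, reaching the front edge; top board's underside 108 mm above the desk, its front edge set back 15 mm from the side walls' front edges
- cupboard_front (a point): centre of the cupboard's open front, in the plane of the front edges of its side walls, 60 mm above the desk (110 mm in -x from the cupboard's origin); axes as the cupboard's
- door_hinge (a point): the door's vertical hinge axis, at the left (+y) front edge of the cupboard, 61 mm above the desk (fixed to the cupboard); axes as the cupboard's
- door (a joint): the cupboard's only door, angle in rad: 0 = shut, grows as it swings out towards the robot, 1.57 = straight out from the front, stop at 1.95. Flat plywood panel without a handle, 12 mm thick, 216 mm wide, 6 to 116 mm above the desk; when shut its inner face lies in the plane of the side walls' front edges. It stays where it is left (light hinge friction, about 0.06 N m)
- door_edge (a point): on the door's outer face at its free edge, 61 mm above the desk, 217 mm from the hinge axis; when shut the door's outer face looks to the cupboard's -x
- bin: loose grey plastic open-topped bin, 200 mm deep (its x), 140 wide (y), 75 high, walls 4, with steel hardware in it, about 0.45 kg (slides at 2 to 7 N). It rests on the cupboard's inner floor and sticks out of the front by 45 to 80 mm, a little askew. Origin at the centre of its underside; +x points into the cupboard. Fully in, it meets the back wall with its front 12 mm inside the front plane
- bin_front (a point): centre of the outer side of the bin's front wall, 45 mm above the bin's underside (57 mm above the desk)
- bowl: small white ceramic bowl of bolts, 92 mm across, 45 mm high, standing on top of the cupboard towards its back; origin at the centre of its underside; leave alone
- kickstand: silver aluminium bicycle kickstand about 290 mm long, 22 mm high, lying on the desk at the near right; origin at its middle, on the desk; leave alone
- valve_adapter: red plastic valve adapter, 18 mm across, 30 mm high, standing on the desk on the right; origin at its underside; leave alone
- bb_tool: steel splined bottom bracket tool, 54 mm across, 45 mm high, standing on the desk just right (-y side) of the cupboard; origin at its underside; leave alone
- grease_jar: white screw-top jar, 64 mm across, 70 mm high, standing on the desk just left (+y side) of the cupboard; origin at its underside; leave alone
- wrench: steel wrench 180 mm long lying on the desk on the left; origin at its middle, on the desk; leave alone
- spray_can: aluminium spray can, 60 mm across, 180 mm high, standing on the desk at the far right; origin at its underside; leave alone

How it is judged:
By the outcome, as a careful person would: the job done as asked, in the order asked, and still so for the second after the job is handed in, with the robot touching nothing.
It also fails if it takes over 54 s, if anything falls off the work surface, if the arm or the gripper's body presses on something with over 40 N, if the wrist force passes 120 N, or if a joint passes its speed limit or range.

## Robot

A 7-joint arm with a two-finger parallel gripper is mounted at the origin on the work surface. World frame = base frame: x ahead of the robot, y to its left, z up, the work surface at z = 0. Lengths are in m, angles in rad, forces in N, time in s.
With the tool pointing down it reaches from about 0.35 to 0.9 m from the base axis. Payload 7.2 kg.
Tool frame: the origin (TCP) lies on the centre line of the jaws, within the pads' length; the fingertips stand 14 mm ahead of it and the grasp point (between the pads) lies 5 mm behind it (ctrl.tip_reach is the distance from the TCP to the fingertips, in m); z points along the fingers, y is the direction in which the jaws open and shut (so a half turn about z gives the same grasp; the last joint's range is limited). The gripper opens to 88 mm and grips with 3 to 60 N. Pads are 20 mm wide; open, the fingers measure 115 mm over their backs; the gripper's body (75 mm by 178 mm) begins 61 mm behind the grasp point.
Start: joints at [-1.291, 0.411, -0.013, 1.596, 0.006, 1.134, -0.082], TCP at [0.213, 0.588, 0.237] pointing down, gripper open.
Joint ranges: [-2.95, 2.95], [-0.29, 1.99], [-1.47, 1.44], [0.14, 2.54], [-1.03, 4.17], [0.13, 1.85], [-2.86, 2.86]. Speed limits (rad/s): [2.39, 2.39, 3.01, 3.01, 3.14, 3.14, 3.14].

## Interface

Orientations are given as a rotation vector (axis times angle).
In Python, from plant import ctrl gives the robot as it stands.
- The arm moves only by the tool step_arm, never from a script. Its argument "series" is one flat list of numbers, 7 for each row, row after row: the finger opening in mm, from 0 to 87.8, then the shift along the tool's x, y, z in mm, then the turn, a rotation vector about the tool's x, y, z in rad. In form: [gripper, tx, ty, tz, ax, ay, az, gripper, tx, ty, tz, ax, ay, az, ...]. A call has 1 to 8 rows; each row shifts and turns the commanded pose from where the row before left it, along the tool's axes as they then stand; what a row does not reach is not made up. A row lasts 1/8 s, in which the tool goes at most 62.5 mm and 10.7 degrees, less where a joint would pass 70% of its speed; a pose out of reach is approached as far as the arm can. A call with a gripper value outside its range is refused whole. The fingers move at their own pace and stop on an object; the grip force is fixed at half the most. Time passes only in rows, so rows that do not move let the fingers close. It gives the time, the measured TCP pose, the force and the opening at its end, in the units of the state.
- ctrl.get_obs(): the state, without advancing time (a new reading comes with each control period).
- ctrl.snapshot(name): name is "side" or "top" or "wrist"; returns a dict with "frame" (480x640x3 uint8, red, green, blue), "range_z" (480x640 float32, m along the optical axis (not along the pixel's ray), 0 where there is no reading), "fx", "fy", "cx", "cy" (pixels), "extrinsics" (4x4, takes a point from world to camera coordinates). Camera axes: x right, y up, looking along -z (the intrinsics and any distortion apply to the point x, -y, -z); pixel columns grow to the right and rows downward; lengths in m; the calibration is good to about 2 mm. The wrist camera is an equidistant fisheye: a pixel r from the principal point sees the ray r / f radians off the axis. A picture is of the moment at which its call begins.
- ctrl.job_done(): hands the job in, once; it reports no verdict.
The state is a dict: "clock": time; "q": joint angles; "joint_vel": joint speeds; "tau": joint torques, N m; "eef_pos": TCP position; "eef_rot": TCP orientation; "contact_force": force on the tool from outside, world axes, zero at the start; "moment": the same for the moment, N m; "gripper_width": opening from 0.0 (shut) to 1.0 (fully open).
Only numpy, scipy, OpenCV 4.12 (cv2) and the standard library are available. Lean on these libraries where they do the work, as an engineer would, in place of code of your own. Each camera call takes 0.05 s, during which the arm holds its last target. There are 200 camera calls.

## Working session

There is one attempt and no reset: what is moved stays moved. The work goes in short steps, Python scripts to look and compute and a tool call to move; the robot and the scene stay as the last step left them, time stands still between calls to the robot, and variables do not carry over. Pictures are saved under pics/ and viewed, about 8 in all and at most 12, crops included, and the job is handed in when it is done.

Besides the shell and the picture viewer there is one more tool, called as name(argument=value, ...), one argument or row to a line, values as JSON. step_arm: Moves the arm, as the interface text tells. Its arguments: {"type":"object","properties":{"series":{"type":"array"}},"required":["series"]}

```bash
mkdir -p pics; ls; python3 - <<'E'
from plant import ctrl
import cv2, numpy as np
ims=[]
for n in("top","side"):
    s=ctrl.snapshot(n); np.savez(f"pics/{n}0.npz",**s)
    cv2.imwrite(f"pics/{n}0.png",s["frame"][:,:,::-1])
    print(n,s["fx"],s["fy"],s["cx"],s["cy"],np.round(s["extrinsics"],3).tolist())
o=ctrl.get_obs();print(o)
E
```

```text
pics
top 518.0986784920889 518.0986784920889 326.70239107584547 224.78894677963814 [[0.008, -1.0, 0.01, -0.039], [0.987, 0.009, 0.16, -0.58], [-0.16, 0.009, 0.987, -1.366], [0.0, 0.0, 0.0, 1.0]]
side 482.73247137804765 482.73247137804765 332.2789785317551 241.9286927136525 [[0.928, -0.373, 0.0, -0.54], [0.283, 0.703, 0.653, -0.197], [-0.244, -0.605, 0.758, -1.067], [0.0, 0.0, 0.0, 1.0]]
{'clock': 0.1, 'q': array([-1.2912063 ,  0.41177765, -0.01272572,  1.59694512,  0.00557547,
        1.13431725, -0.08220139]), 'joint_vel': array([-7.83135587e-05, -4.33716137e-04, -1.06757472e-03, -2.66168120e-03,
        9.61963201e-06, -2.44927118e-03, -1.80933142e-03]), 'tau': array([ 2.62723050e-03, -5.89095783e+01,  6.43518381e-01, -2.91714084e+01,
       -5.38667443e-02,  1.44209692e-02,  9.37516893e-05]), 'eef_pos': array([0.21288484, 0.5871634 , 0.23592565]), 'eef_rot': array([-5.43489521e-01, -3.09404794e+00,  2.20160667e-03]), 'contact_force': array([-0.10524158,  0.10965905, -0.87997491]), 'moment': array([0.02486319, 0.01212023, 0.00805005]), 'gripper_width': 1.0026103518995153}
```

View pics/top0.png

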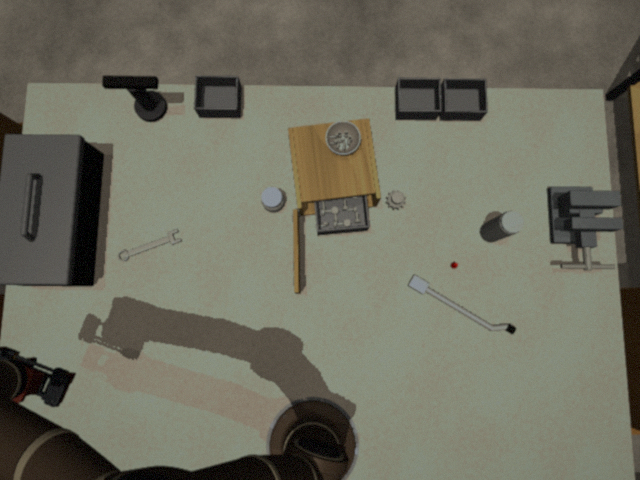

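View pics/side0.png

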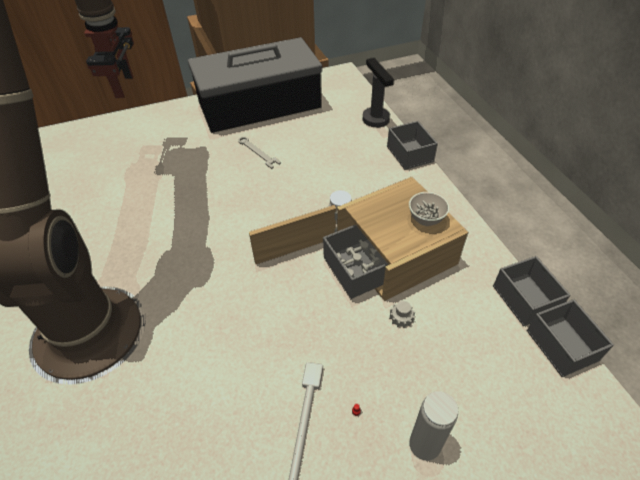

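The top view shows the cupboard at about (290-380, 120-205), the door swung out from (298,208) to (297,292), and the bin front edge running from (318,234) to (368,229). The bowl is at (343,138), the jar at (272,198) and the bb tool at (396,200). The side view agrees.

```bash
cat > h.py <<'E'
import numpy as np, cv2
def cloud(s):
    v,u=np.mgrid[:480,:640]; d=s["range_z"]
    P=np.stack([(u-s["cx"])/s["fx"]*d,-(v-s["cy"])/s["fy"]*d,-d],-1)
    E=np.asarray(s["extrinsics"]); W=(P-E[:3,3])@E[:3,:3]
    W[d<=0]=np.nan
    return W
def rect(W,lo,hi,box):
    x0,x1,y0,y1=box
    with np.errstate(invalid='ignore'):
        m=(W[...,2]>lo)&(W[...,2]<hi)&(W[...,0]>x0)&(W[...,0]<x1)&(W[...,1]>y0)&(W[...,1]<y1)
    k=cv2.connectedComponentsWithStats(m.astype(np.uint8))
    i=1+np.argmax(k[2][1:,4]); q=W[k[1]==i]
    r=cv2.minAreaRect(q[:,:2].astype(np.float32))
    return q,r,cv2.boxPoints(r)
E
cat > m.py <<'E'
from h import *
s=dict(np.load("pics/top0.npz")); W=cloud(s)
for n in [(340,175),(298,250),(343,232),(320,215),(335,215),(272,198),(396,200),(374,203),(305,208)]: print(n,W[n[1],n[0]].round(3))
q,r,b=rect(W,.112,.128,(.55,1.0,-.2,.25)); print("top+door",len(q),r); print(b.round(3).tolist())
q2=q[:,:]
d=q[q[:,0]<np.nanmin(q[:,0])+.17]
print("door",cv2.fitLine(d[:,:2].astype(np.float32),cv2.DIST_HUBER,0,.01,.01).ravel(),d.min(0),d.max(0))
E
python3 m.py
```

```text
(340, 175) [ 0.701 -0.067  0.12 ]
(298, 250) [0.506 0.041 0.087]
(343, 232) [ 0.564 -0.079  0.026]
(320, 215) [ 0.613 -0.015  0.013]
(335, 215) [ 0.61  -0.057  0.035]
(272, 198) [0.647 0.114 0.077]
(396, 200) [ 0.652 -0.224  0.045]
(374, 203) [ 0.641 -0.163  0.052]
(305, 208) [0.633 0.027 0.012]
top+door 5377 ((0.7375076413154602, -0.04925824701786041), (0.22248825430870056, 0.22024479508399963), 7.7785515785217285)
[[0.6119999885559082, 0.04500000178813934], [0.6420000195503235, -0.17299999296665192], [0.8629999756813049, -0.14300000667572021], [0.8330000042915344, 0.07500000298023224]]
door [ 0.01218344  0.9999258   0.70766664 -0.04783334] [ 0.61387342 -0.17182897  0.11200911] [0.78380403 0.06592194 0.12784461]
```

```bash
cat > m.py <<'E'
from h import *
import sys
def run(W):
    yaw=np.deg2rad(7.75); R=np.array([[np.cos(yaw),-np.sin(yaw)],[np.sin(yaw),np.cos(yaw)]])
    L=W.copy(); L[...,:2]=(W[...,:2]-[.7375,-.0493])@R   # cupboard frame
    try:
        q,r,b=rect(L,.106,.122,(-.36,-.118,-.1,.35)); print("door top (cup frame)",len(q),r,b.round(3).tolist())
    except Exception as e: print(e)
    try:
        q,r,b=rect(L,.078,.095,(-.24,-.085,-.095,.095)); print("bin rim",len(q),r,b.round(3).tolist())
        f=q[q[:,0]<np.percentile(q[:,0],5)+.012]
    except Exception as e: print(e)
    return L
if __name__=="__main__": run(cloud(dict(np.load("pics/top0.npz"))))
E
python3 m.py
```

```text
door top (cup frame) 382 ((-0.22232897579669952, 0.12779483199119568), (0.012361105531454086, 0.20881369709968567), 84.19459533691406) [[-0.3269999921321869, 0.13199999928474426], [-0.11900000274181366, 0.11100000143051147], [-0.11800000071525574, 0.12300000339746475], [-0.32600000500679016, 0.14499999582767487]]
bin rim 203 ((-0.1331092119216919, -0.004452735185623169), (0.14058014750480652, 0.0870918557047844), 88.44819641113281) [[-0.17900000512599945, -0.07400000095367432], [-0.09099999815225601, -0.07599999755620956], [-0.08799999952316284, 0.06499999761581421], [-0.17499999701976776, 0.06700000166893005]]
```

Door is about 1.67 rad open, and the bin protrudes about 67 mm at yaw -1.5°. I'll push the bin with open fingers, jaws across its front, with the tip at z ≈ 0.065 so the gripper body clears the top board.

step_arm(
  series=[87.8, 0, 0, 0, 0, 0, -0.161, 87.8, 0, 0, 0, 0, 0, -0.161, 87.8, 0, 0, 0, 0, 0, -0.162, 87.8, -13, -45, 0, 0, 0, 0, 87.8, -13, -45, 0, 0, 0, 0, 87.8, -13, -45, 0, 0, 0, 0, 87.8, -13, -45, 0, 0, 0, 0, 87.8, -13, -45, 0, 0, 0, 0],
)

```text
clock: 1.1
eef_pos: [0.3084, 0.3718, 0.2364]
eef_rot: [0.214, -3.134, 0.0]
contact_force: [0.5, 0.6, 0.1]
gripper_width: 0.999
```

```bash
cat > st.py <<'E'
from plant import ctrl
import numpy as np, sys
from scipy.spatial.transform import Rotation as T
yaw=np.deg2rad(7.75); R=np.array([[np.cos(yaw),-np.sin(yaw)],[np.sin(yaw),np.cos(yaw)]])
o=ctrl.get_obs(); M=T.from_rotvec(o["eef_rot"]).as_matrix(); p=o["eef_pos"]
print("t",o["clock"],"cup xy",((p[:2]-[.7375,-.0493])@R).round(4),"z",p[2].round(4),"toolx cup deg",np.rad2deg(np.arctan2(M[1,0],M[0,0])-yaw).round(2),"F cup",(np.array(o["contact_force"][:2])@R).round(2),o["contact_force"][2].round(2),"grip",o["gripper_width"])
if len(sys.argv)>3:
    t=np.array(list(map(float,sys.argv[1:4]))); w=np.r_[R@t[:2]+[.7375,-.0493],t[2]]
    print("shift mm in tool",(M.T@(w-p)*1000).round(1))
E
python3 st.py -0.23 -0.004 0.236
```

```text
t 1.1 cup xy [-0.3684  0.4751] z 0.2364 toolx cup deg -179.95 F cup [0.62 0.48] 0.09 grip 0.9989756593073085
shift mm in tool [-138.  -479.3    0.5]
```

step_arm(
  series=[87.8, -13, -45, 0, 0, 0, 0, 87.8, -13, -45, 0, 0, 0, 0, 87.8, -13, -45, 0, 0, 0, 0, 87.8, -13, -45, 0, 0, 0, 0, 87.8, -13, -45, 0, 0, 0, 0, 87.8, -13, -45, 0, 0, 0, 0, 87.8, -13, -45, 0, 0, 0, 0, 87.8, -13, -45, 0, 0, 0, 0],
)

```text
clock: 2.1
eef_pos: [0.4602, 0.0295, 0.2366]
eef_rot: [0.214, -3.134, -0.0]
contact_force: [-0.1, 0.5, -0.4]
gripper_width: 1.002
```

step_arm(
  series=[87.8, -13, -45, 0, 0, 0, 0, 87.8, -13, -45, 0, 0, 0, 0, 87.8, 0, 0, 0, 0, 0, 0],
)

```text
clock: 2.48
eef_pos: [0.4983, -0.0583, 0.2364]
eef_rot: [0.205, -3.135, 0.002]
contact_force: [0.0, 0.5, -1.0]
gripper_width: 0.998
```

```bash
python3 st.py -0.23 -0.004 0.080
```

```text
t 2.475 cup xy [-0.2382  0.0234] z 0.2364 toolx cup deg -180.27 F cup [0.1  0.48] -1.05 grip 0.9976622180417384
shift mm in tool [ -8.4 -27.1 156.4]
```

step_arm(
  series=[87.8, 0, -27, 0, 0, 0, 0, 87.8, 0, 0, 40, 0, 0, 0, 87.8, 0, 0, 40, 0, 0, 0, 87.8, 0, 0, 40, 0, 0, 0, 87.8, 0, 0, 36, 0, 0, 0, 87.8, 0, 0, 0, 0, 0, 0],
)

```text
clock: 3.22
eef_pos: [0.4993, -0.0802, 0.0785]
eef_rot: [0.215, -3.129, -0.001]
contact_force: [-0.5, -0.8, 0.2]
gripper_width: 1.002
```

```bash
python3 st.py -0.19 -0.004 0.080; python3 - <<'E'
from plant import ctrl
import cv2
s=ctrl.snapshot("side");cv2.imwrite("pics/s1.png",cv2.resize(s["frame"][120:320,200:500,::-1],None,fx=2.5,fy=2.5))
E
```

```text
t 3.225 cup xy [-0.2402  0.0015] z 0.0785 toolx cup deg -179.89 F cup [-0.65 -0.76] 0.21 grip 1.0018533613774587
shift mm in tool [-50.2  -5.6  -1.8]
```

View pics/s1.png

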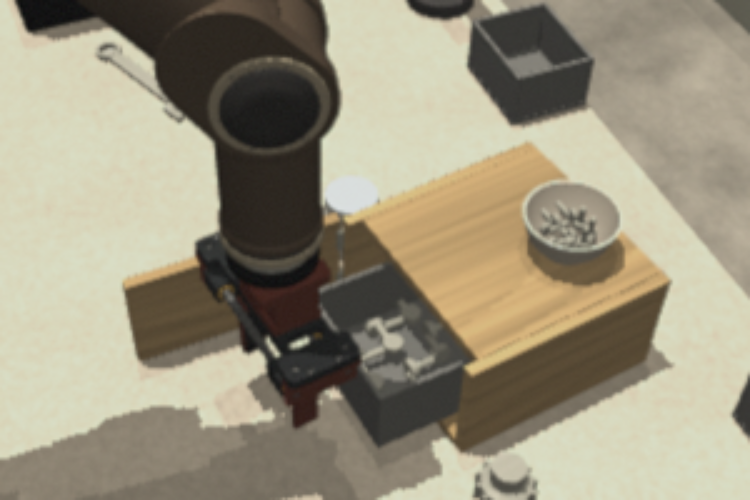

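The fingers straddle the bin's front, low enough and clear of the door (view 3: fingers about (255,340) and (305,410), bin front at (350,400)). Pushing now.

step_arm(
  series=[87.8, -15, -4, 4, 0, 0, 0, 87.8, -15, 0, 0, 0, 0, 0, 87.8, -10, 0, 0, 0, 0, 0, 87.8, -10, 0, 0, 0, 0, 0, 87.8, -10, 0, 0, 0, 0, 0, 87.8, -10, 0, 0, 0, 0, 0, 87.8, -10, 0, 0, 0, 0, 0, 87.8, 0, 0, 0, 0, 0, 0],
)

```text
clock: 4.28
eef_pos: [0.5828, -0.074, 0.0766]
eef_rot: [-0.215, 3.132, -0.0]
contact_force: [0.3, 0.0, -0.5]
gripper_width: 0.999
```

```bash
python3 st.py -0.108 -0.004 0.075; python3 - <<'E'
from plant import ctrl
import cv2
from m import *
s=ctrl.snapshot("side");L=run(cloud(s));cv2.imwrite("pics/s2.png",cv2.resize(s["frame"][120:320,200:500,::-1],None,fx=2.5,fy=2.5))
E
```

```text
t 4.275 cup xy [-0.1566 -0.0036] z 0.0766 toolx cup deg -179.9 F cup [ 0.33 -0.03] -0.48 grip 0.9988984599938593
shift mm in tool [-48.6  -0.5   1.7]
door top (cup frame) 416 ((-0.24771149456501007, 0.13003021478652954), (0.018739311024546623, 0.15992774069309235), 85.54948425292969) [[-0.328000009059906, 0.12700000405311584], [-0.16899999976158142, 0.11400000005960464], [-0.16699999570846558, 0.13300000131130219], [-0.3269999921321869, 0.1459999978542328]]
bin rim 143 ((-0.12867876887321472, -0.06693121790885925), (0.01823566108942032, 0.08488407731056213), 74.66458892822266) [[-0.1720000058412552, -0.06400000303983688], [-0.09000000357627869, -0.08699999749660492], [-0.08500000089406967, -0.0689999982714653], [-0.16699999570846558, -0.04699999839067459]]
```

View pics/s2.png

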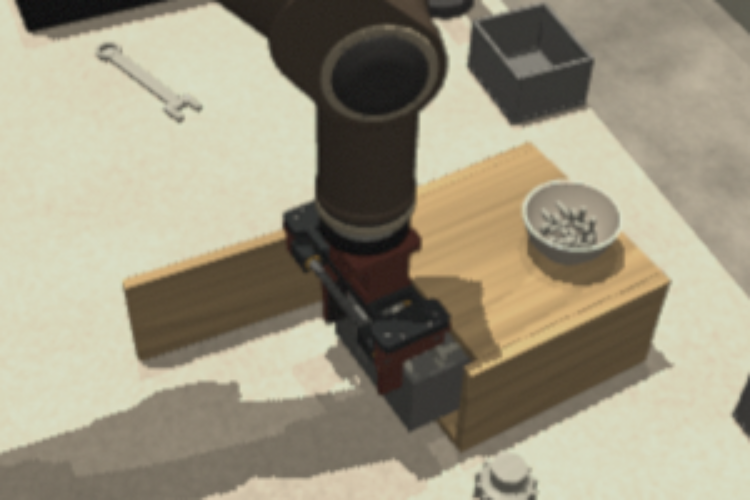

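The bin's moving in (its front is now near (400,400)). I'll continue.

step_arm(
  series=[87.8, -7, 0, 0, 0, 0, 0, 87.8, -7, 0, 0, 0, 0, 0, 87.8, -7, 0, 0, 0, 0, 0, 87.8, -7, 0, 0, 0, 0, 0, 87.8, -6, 0, 0, 0, 0, 0, 87.8, -5, 0, 0, 0, 0, 0, 87.8, -4, 0, 0, 0, 0, 0, 87.8, 0, 0, 0, 0, 0, 0],
)

```text
clock: 5.32
eef_pos: [0.6247, -0.0686, 0.0768]
eef_rot: [-0.214, 3.133, -0.0]
contact_force: [-0.0, 0.2, 0.5]
gripper_width: 0.997
```

```bash
python3 st.py -0.108 -0.004 0.075
```

```text
t 5.325 cup xy [-0.1144 -0.0039] z 0.0768 toolx cup deg -179.94 F cup [-0.01  0.22] 0.49 grip 0.9966230936572751
shift mm in tool [-6.4 -0.1  1.8]
```

step_arm(
  series=[87.8, -3, 0, 0, 0, 0, 0, 87.8, -3, 0, 0, 0, 0, 0, 87.8, 0, 0, 0, 0, 0, 0],
)

```text
clock: 5.7
eef_pos: [0.6281, -0.0683, 0.0767]
eef_rot: [0.213, -3.131, -0.001]
contact_force: [-9.1, -1.1, 7.0]
gripper_width: 0.998
```

step_arm(
  series=[87.8, -2, 0, 0, 0, 0, 0, 87.8, -1, 0, 0, 0, 0, 0, 87.8, 0, 0, 0, 0, 0, 0],
)

```text
clock: 6.08
eef_pos: [0.6282, -0.0683, 0.0766]
eef_rot: [0.212, -3.125, -0.002]
contact_force: [-19.7, -0.6, 16.7]
gripper_width: 1.0
```

```bash
python3 st.py -0.108 -0.004 0.075
```

```text
t 6.075 cup xy [-0.1109 -0.0041] z 0.0766 toolx cup deg -179.99 F cup [-19.62   2.02] 16.67 grip 0.9996630508228269
shift mm in tool [-2.9  0.   1.6]
```

The tool stopped with about 20 N against it, which should be the bin on the back wall. I'll back off and look, because the upward force needs explaining.

step_arm(
  series=[87.8, 8, 0, 0, 0, 0, 0, 87.8, 30, 0, 0, 0, 0, 0, 87.8, 45, 0, 0, 0, 0, 0, 87.8, 45, 0, -20, 0, 0, 0, 87.8, 0, 0, -40, 0, 0, 0, 87.8, 0, 0, -40, 0, 0, 0, 87.8, 0, 0, 0, 0, 0, 0],
)

```text
clock: 6.95
eef_pos: [0.5087, -0.085, 0.1799]
eef_rot: [-0.213, 3.126, -0.0]
contact_force: [-0.3, 0.2, -0.2]
gripper_width: 0.999
```

```bash
python3 st.py; python3 - <<'E'
from plant import ctrl
import cv2
from m import *
s=ctrl.snapshot("wrist");cv2.imwrite("pics/w3.png",s["frame"][:,:,::-1])
s2=ctrl.snapshot("side");cv2.imwrite("pics/s3.png",cv2.resize(s2["frame"][140:300,280:480,::-1],None,fx=3.5,fy=3.5))
L=cloud(s2); 
yaw=np.deg2rad(7.75); R=np.array([[np.cos(yaw),-np.sin(yaw)],[np.sin(yaw),np.cos(yaw)]])
L[...,:2]=(L[...,:2]-[.7375,-.0493])@R
x,y,z=L[...,0],L[...,1],L[...,2]
def pr(n,m):
    for y0 in np.arange(-.07,.07,.02):
        k=m&(y>y0)&(y<y0+.02)
        print(n,round(y0,2),k.sum(),np.percentile(x[k],[5,25,50,75]).round(4) if k.sum() else "")
pr("binfront",(z>.025)&(z<.08)&(x>-.14)&(x<-.06))
pr("topedge",(z>.118)&(z<.125)&(x>-.14)&(x<-.0))
E
```

```text
t 6.95 cup xy [-0.2315 -0.0046] z 0.1799 toolx cup deg -179.94 F cup [-0.26  0.25] -0.2 grip 0.9986231980488761
binfront -0.07 83 [-0.1004 -0.0997 -0.0991 -0.0986]
binfront -0.05 79 [-0.1006 -0.1001 -0.0994 -0.0988]
binfront -0.03 80 [-0.1006 -0.1    -0.0995 -0.0986]
binfront -0.01 74 [-0.1009 -0.0999 -0.0991 -0.0987]
binfront 0.01 81 [-0.1006 -0.1    -0.0993 -0.0982]
binfront 0.03 73 [-0.1005 -0.0998 -0.0994 -0.0988]
binfront 0.05 106 [-0.1003 -0.0995 -0.0986 -0.0766]
binfront 0.07 0 
topedge -0.07 224 [-0.0936 -0.074  -0.0508 -0.0244]
topedge -0.05 209 [-0.0933 -0.0716 -0.0451 -0.0253]
topedge -0.03 215 [-0.093  -0.0728 -0.0476 -0.0222]
topedge -0.01 213 [-0.0917 -0.0726 -0.0512 -0.0268]
topedge 0.01 191 [-0.0926 -0.0712 -0.0459 -0.0243]
topedge 0.03 204 [-0.0905 -0.0711 -0.0461 -0.0231]
topedge 0.05 189 [-0.091  -0.0694 -0.0476 -0.0244]
topedge 0.07 181 [-0.0925 -0.0722 -0.0489 -0.0235]
```

View pics/s3.png

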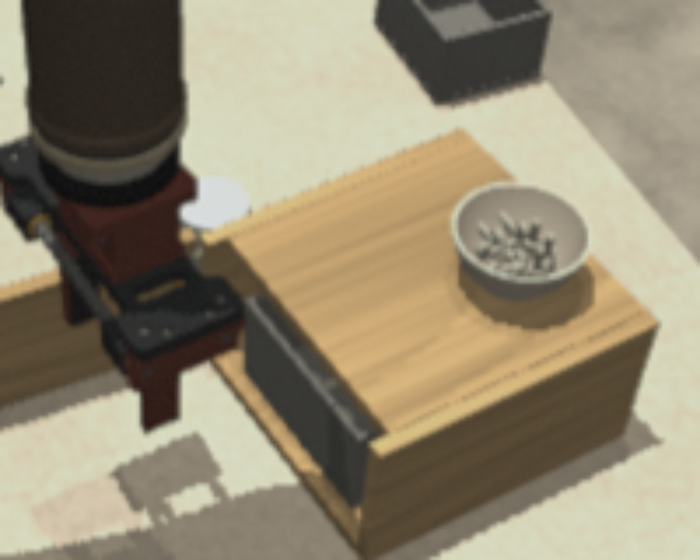

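View pics/w3.png

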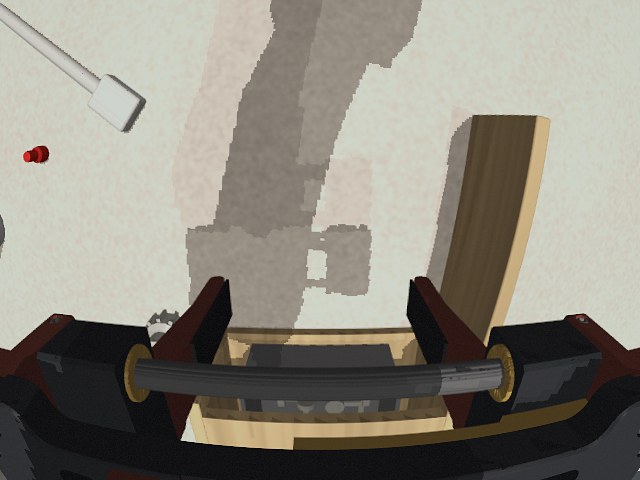

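View 5 shows the bin square and inside, its front face at (245-370, 300-500) behind the front plane. View 6 shows the same from the wrist, with the door at (500,220). Next I check the bin's depth against the side wall front in the same view.

```bash
python3 - <<'E'
from plant import ctrl
from h import *
yaw=np.deg2rad(7.75); R=np.array([[np.cos(yaw),-np.sin(yaw)],[np.sin(yaw),np.cos(yaw)]])
Ls=[]
for i in range(3):
    L=cloud(ctrl.snapshot("side")); L[...,:2]=(L[...,:2]-[.7375,-.0493])@R; Ls.append(L)
L=np.nanmedian(Ls,0); x,y,z=L[...,0],L[...,1],L[...,2]
b=(x>-.12)&(x<-.09)
for n,k in (("wall right front",b&(y<-.1)&(y>-.108)&(z>.02)&(z<.11)),("bin",b&(abs(y)<.06)&(z>.03)&(z<.08)),("floor lip face",b&(abs(y)<.09)&(z>.003)&(z<.009))):
    print(n,k.sum(),np.percentile(x[k],[10,50,90]).round(4))
E
```

```text
wall right front 84 [-0.1116 -0.111  -0.1012]
bin 402 [-0.1    -0.0993 -0.0987]
floor lip face 80 [-0.112  -0.1111 -0.1017]
```

The bin front is 11.8 mm behind the wall fronts, against 12 expected, so it's fully in. Next I close the fingers and go over to the outer side of the door.

step_arm(
  series=[0, 8, 38, 0, 0, 0, 0, 0, 8, 40, 0, 0, 0, 0, 0, 8, 40, 0, 0, 0, 0, 0, 8, 40, 0, 0, 0, 0, 0, 8, 38, 0, 0, 0, 0, 0, 0, 0, 0, 0, 0, 0],
)

```text
clock: 7.95
eef_pos: [0.4385, 0.1064, 0.1757]
eef_rot: [0.221, -3.132, -0.0]
contact_force: [0.1, -0.0, 0.5]
gripper_width: 0.354
```

step_arm(
  series=[0, 0, 0, 33, 0, 0, 0, 0, 0, 0, 33, 0, 0, 0, 0, 0, 0, 33, 0, 0, 0, 0, 0, 0, 0, 0, 0, 0],
)

```text
clock: 8.45
eef_pos: [0.4383, 0.1022, 0.0755]
eef_rot: [0.211, -3.129, 0.004]
contact_force: [0.6, -0.1, -0.1]
gripper_width: 0.006
```

```bash
python3 st.py -0.27 0.153 .08; python3 - <<'E'
from plant import ctrl
import cv2
s=ctrl.snapshot("side");cv2.imwrite("pics/s4.png",cv2.resize(s["frame"][120:320,200:500,::-1],None,fx=2.5,fy=2.5))
E
```

```text
t 8.45 cup xy [-0.2761  0.1904] z 0.0755 toolx cup deg -180.02 F cup [ 0.59 -0.21] -0.06 grip 0.006228415658329605
shift mm in tool [ -6.1 -37.5  -4.4]
```

View pics/s4.png

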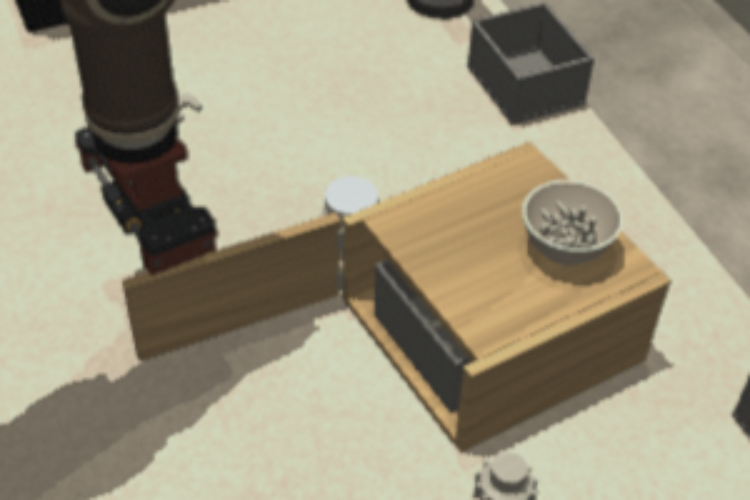

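View 7: closed fingers sit just outside the door panel, at about (180,260), and the bin is flush in. I'll calculate the arc waypoints.

```bash
cat > arc.py <<'E'
import numpy as np,sys
x0,y0,th0,th1,n,r=map(float,sys.argv[1:])
p=np.array([x0,y0])
for th in np.linspace(th0,th1,int(n)):
    u=np.array([-np.sin(th),-np.cos(th)]); N=np.array([-np.cos(th),np.sin(th)])
    h=.010*abs(N[0])+.0135*abs(N[1])
    t=np.array([-.110,.110])+r*u+(.012+h)*N
    d=t-p; p=t; print(round(th,2),t.round(3),"tool",np.round([-d[0]*1e3,d[1]*1e3]))
E
python3 arc.py -.2761 .1904 1.67 0.1 22 .155
```

```text
1.67 [-0.262  0.152] tool [-14. -39.]
1.6 [-0.264  0.14 ] tool [  3. -12.]
1.52 [-0.266  0.128] tool [  2. -11.]
1.45 [-0.267  0.117] tool [  1. -11.]
1.37 [-0.267  0.106] tool [  0. -11.]
1.3 [-0.267  0.095] tool [ -1. -11.]
1.22 [-0.265  0.083] tool [ -1. -11.]
1.15 [-0.263  0.072] tool [ -2. -11.]
1.07 [-0.26   0.061] tool [ -3. -11.]
1.0 [-0.256  0.05 ] tool [ -4. -11.]
0.92 [-0.251  0.039] tool [ -5. -11.]
0.85 [-0.245  0.029] tool [ -6. -10.]
0.77 [-0.239  0.019] tool [ -7. -10.]
0.7 [-0.231  0.009] tool [ -7. -10.]
0.62 [-0.223  0.   ] tool [-8. -9.]
0.55 [-0.214 -0.008] tool [-9. -8.]
0.47 [-0.205 -0.016] tool [-10.  -8.]
0.4 [-0.195 -0.023] tool [-10.  -7.]
0.32 [-0.184 -0.029] tool [-11.  -6.]
0.25 [-0.173 -0.034] tool [-11.  -5.]
0.17 [-0.161 -0.038] tool [-12.  -4.]
0.1 [-0.149 -0.042] tool [-12.  -3.]
```

step_arm(
  series=[0, -7, -18, -2, 0, 0, 0, 0, -7, -14, -2, 0, 0, 0, 0, 0, -7, 0, 0, 0, 0, 0, 3, -12, 0, 0, 0, 0, 0, 2, -11, 0, 0, 0, 0, 0, 1, -11, 0, 0, 0, 0, 0, 0, -11, 0, 0, 0, 0, 0, -1, -11, 0, 0, 0, 0],
)

```text
clock: 9.5
eef_pos: [0.4617, 0.0103, 0.0816]
eef_rot: [0.214, -3.134, -0.0]
contact_force: [0.3, 0.8, -0.2]
gripper_width: 0.007
```

step_arm(
  series=[0, -1, -11, 0, 0, 0, 0, 0, -2, -11, 0, 0, 0, 0, 0, -3, -11, 0, 0, 0, 0, 0, -4, -11, 0, 0, 0, 0, 0, -5, -11, 0, 0, 0, 0, 0, -6, -10, 0, 0, 0, 0, 0, -7, -10, 0, 0, 0, 0, 0, 0, 0, 0, 0, 0, 0],
)

```text
clock: 10.5
eef_pos: [0.5003, -0.0605, 0.0816]
eef_rot: [-0.212, 3.134, -0.001]
contact_force: [-0.2, -0.6, -1.0]
gripper_width: 0.006
```

```bash
python3 st.py -0.239 0.019 .078; python3 - <<'E'
from plant import ctrl
import cv2
s=ctrl.snapshot("side");cv2.imwrite("pics/s5.png",cv2.resize(s["frame"][120:320,200:500,::-1],None,fx=2.5,fy=2.5))
E
```

```text
t 10.5 cup xy [-0.2366  0.0209] z 0.0816 toolx cup deg -180.01 F cup [-0.3  -0.58] -0.96 grip 0.005626442658920748
shift mm in tool [ 2.4 -1.9  3.6]
```

View pics/s5.png

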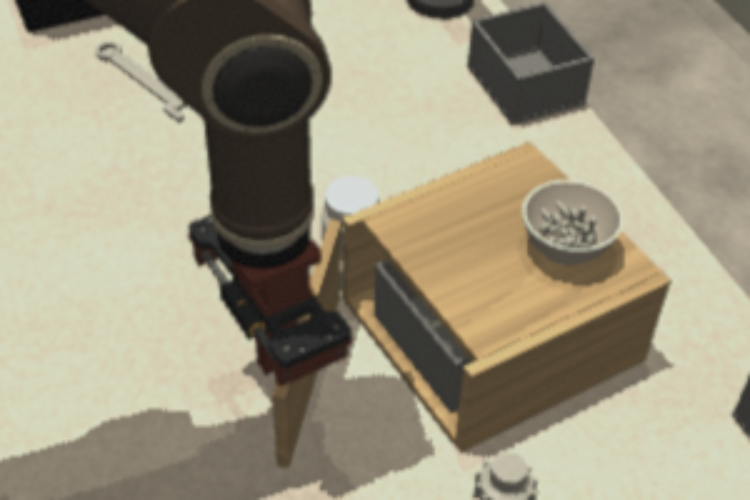

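View 8: the door is following, with its free edge now at (285,460), roughly half shut. I'll continue.

step_arm(
  series=[0, -9, -11, 0, 0, 0, 0, 0, -8, -9, 0, 0, 0, 0, 0, -9, -8, 0, 0, 0, 0, 0, -10, -8, 0, 0, 0, 0, 0, -10, -7, 0, 0, 0, 0, 0, -11, -6, 0, 0, 0, 0, 0, -11, -5, 0, 0, 0, 0, 0, -11, -4, 0, 0, 0, 0],
)

```text
clock: 11.55
eef_pos: [0.5865, -0.1064, 0.0816]
eef_rot: [0.214, -3.134, -0.0]
contact_force: [-0.5, 0.7, -0.4]
gripper_width: 0.008
```

step_arm(
  series=[0, -8, -3, 0, 0, 0, 0, 0, -4, -2, 0, 0, 0, 0, 0, 0, 0, 0, 0, 0, 0],
)

```text
clock: 11.92
eef_pos: [0.5984, -0.1097, 0.0816]
eef_rot: [-0.214, 3.134, -0.0]
contact_force: [-0.3, -0.5, 0.1]
gripper_width: 0.004
```

```bash
python3 st.py -0.134 -0.043 .080
```

```text
t 11.925 cup xy [-0.1459 -0.0411] z 0.0816 toolx cup deg -179.95 F cup [-0.33 -0.42] 0.1 grip 0.0044993427001534525
shift mm in tool [-11.9  -1.9   1.6]
```

step_arm(
  series=[0, -3, 0, 0, 0, 0, 0, 0, -3, 0, 0, 0, 0, 0, 0, -3, 0, 0, 0, 0, 0, 0, 0, 0, 0, 0, 0, 0],
)

```text
clock: 12.42
eef_pos: [0.6075, -0.1082, 0.0817]
eef_rot: [-0.214, 3.134, 0.0]
contact_force: [0.8, 1.0, 0.4]
gripper_width: 0.002
```

step_arm(
  series=[0, -2, 0, 0, 0, 0, 0, 0, -1, 0, 0, 0, 0, 0, 0, 0, 0, 0, 0, 0, 0],
)

```text
clock: 12.8
eef_pos: [0.6088, -0.1081, 0.0816]
eef_rot: [0.213, -3.132, -0.001]
contact_force: [-4.8, -0.4, 4.7]
gripper_width: 0.007
```

```bash
python3 st.py
```

```text
t 12.8 cup xy [-0.1354 -0.0409] z 0.0816 toolx cup deg -179.96 F cup [-4.78  0.2 ] 4.67 grip 0.007155087608930061
```

Contact against the stop at the expected depth. One firmer nudge, then back away and check.

step_arm(
  series=[0, -2, 0, 0, 0, 0, 0, 0, 0, 0, 0, 0, 0, 0],
)

```text
clock: 13.05
eef_pos: [0.6088, -0.1081, 0.0815]
eef_rot: [0.212, -3.128, -0.002]
contact_force: [-13.1, 0.4, 11.1]
gripper_width: 0.005
```

step_arm(
  series=[0, 6, 0, 0, 0, 0, 0, 0, 25, 0, 0, 0, 0, 0, 0, 45, 0, 0, 0, 0, 0, 0, 45, 0, 0, 0, 0, 0, 0, 0, 0, -50, 0, 0, 0, 0, 0, 0, 0, -50, 0, 0, 0, 0, 0, 0, 0, 0, 0, 0],
)

```text
validation failed for argument at $.se...
```

```bash
python3 st.py; python3 - <<'E'
from plant import ctrl
import cv2
from h import *
yaw=np.deg2rad(7.75); R=np.array([[np.cos(yaw),-np.sin(yaw)],[np.sin(yaw),np.cos(yaw)]])
Ls=[]
for i in range(3):
    s=ctrl.snapshot("side");L=cloud(s); L[...,:2]=(L[...,:2]-[.7375,-.0493])@R; Ls.append(L)
L=np.nanmedian(Ls,0); x,y,z=L[...,0],L[...,1],L[...,2]
k=(x>-.15)&(x<-.113)&(z>.02)&(z<.1)&(y>-.105)&(y<.1)
for y0 in np.arange(-.1,.1,.04):
    j=k&(y>y0)&(y<y0+.04); print(round(y0,2),j.sum(),np.median(x[j]).round(4))
print("slope rad",np.polyfit(y[k],x[k],1))
cv2.imwrite("pics/s6.png",s["frame"][:,:,::-1])
t=ctrl.snapshot("top");cv2.imwrite("pics/t6.png",t["frame"][:,:,::-1])
E
```

```text
t 13.05 cup xy [-0.1355 -0.0409] z 0.0815 toolx cup deg -180.0 F cup [-12.89   2.12] 11.09 grip 0.005167162414281785
-0.1 172 -0.124
-0.06 185 -0.1297
-0.02 35 -0.124
0.02 92 -0.1238
0.06 120 -0.1241
slope rad [ 0.00971983 -0.12618273]
```

View pics/s6.png

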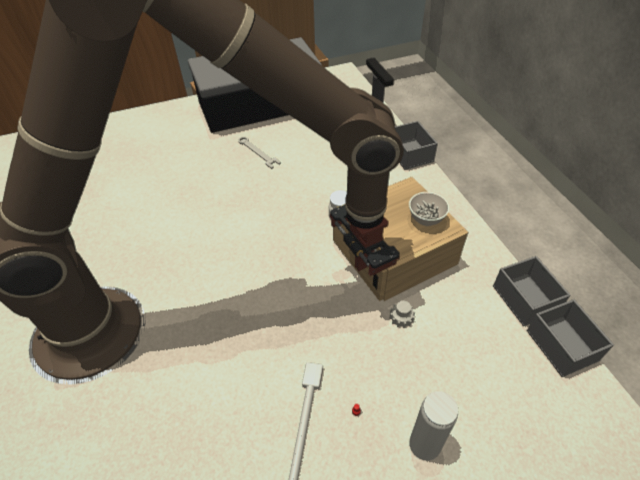

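The retreat call was refused because I sent a malformed row, so the arm still presses on the door at about 13 N. View 9 shows the fingers on the shut door at (375,265). I'll retreat now with correct rows.

step_arm(
  series=[0, 6, 0, 0, 0, 0, 0, 0, 25, 0, 0, 0, 0, 0, 0, 45, 0, 0, 0, 0, 0, 0, 45, 0, 0, 0, 0, 0, 0, 0, 0, -50, 0, 0, 0, 0, 0, 0, -50, 0, 0, 0, 0, 0, 0, 0, 0, 0, 0],
)

```text
clock: 14.12
eef_pos: [0.4948, -0.1246, 0.1854]
eef_rot: [-0.213, 3.126, -0.002]
contact_force: [0.0, -0.5, -0.9]
gripper_width: 0.005
```

```bash
python3 st.py; python3 - <<'E'
from plant import ctrl
import cv2
from h import *
yaw=np.deg2rad(7.75); R=np.array([[np.cos(yaw),-np.sin(yaw)],[np.sin(yaw),np.cos(yaw)]])
Ls=[]
for i in range(3):
    s=ctrl.snapshot("side");L=cloud(s); L[...,:2]=(L[...,:2]-[.7375,-.0493])@R; Ls.append(L)
L=np.nanmedian(Ls,0); x,y,z=L[...,0],L[...,1],L[...,2]
k=(x>-.15)&(x<-.113)&(z>.02)&(z<.1)&(y>-.105)&(y<.1)
for y0 in np.arange(-.1,.1,.04):
    j=k&(y>y0)&(y<y0+.04); print(round(y0,2),j.sum(),np.median(x[j]).round(4))
print("slope rad",np.polyfit(y[k],x[k],1))
a=cv2.imread("pics/side0.png").astype(int);d=np.abs(s["frame"][:,:,::-1].astype(int)-a)
cv2.imwrite("pics/s7.png",s["frame"][:,:,::-1])
W0=cloud(dict(np.load("pics/top0.npz")));W1=cloud(ctrl.snapshot("top"))
for n,lo,hi,b in(("bowl",.135,.175,(.7,.9,-.2,.1)),("jar",.055,.085,(.58,.72,.06,.17)),("bb",.025,.055,(.58,.72,-.28,-.18)),("can",.15,.2,(.4,.8,-.65,-.3))):
    try: print(n,[np.round(rect(W,lo,hi,b)[0].mean(0),3).tolist() for W in(W0,W1)])
    except Exception as e: print(n,e)
E
```

```text
t 14.125 cup xy [-0.2506 -0.0419] z 0.1854 toolx cup deg -179.95 F cup [-0.06 -0.47] -0.9 grip 0.004766136054803506
-0.1 235 -0.124
-0.06 223 -0.1238
-0.02 204 -0.1239
0.02 52 -0.1241
0.06 79 -0.124
slope rad [-0.0020685  -0.12390655]
bowl [[0.798, -0.072, 0.151], [0.798, -0.072, 0.151]]
jar [[0.652, 0.117, 0.07], [0.652, 0.117, 0.07]]
bb [[0.658, -0.224, 0.04], [0.658, -0.224, 0.04]]
can [[0.57, -0.487, 0.177], [0.57, -0.487, 0.177]]
```

View pics/s7.png

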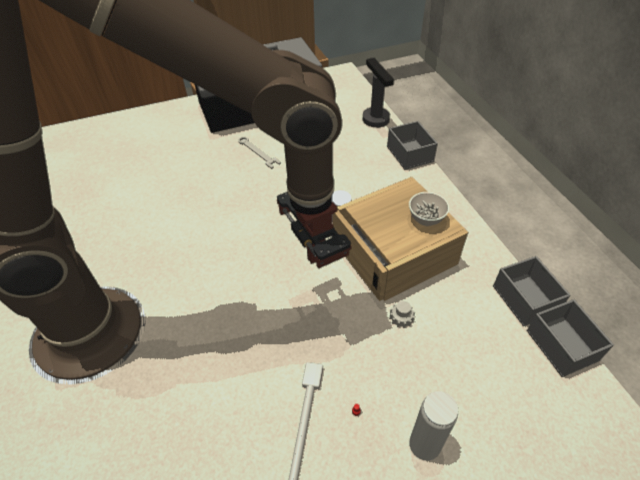

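The door is shut flat: its outer face is within 0.3 mm across the width, and 12-13 mm ahead of the wall fronts (the panel is 12 mm thick). View 10 shows the shut door at (365,250) and the arm clear of everything. Handing in.

```bash
python3 -c "
from plant import ctrl
print(ctrl.job_done())"
```

```text
the job is handed in; nothing more can be done
None
```

The bin is fully inside the cupboard and the door is shut. I handed the job in at about 14 s, with the arm clear of everything.

- **Bin:** I pushed it in with the open fingertips until it stopped at about 20 N against the back wall. Its front then measured 11.8 mm behind the side walls' front edges (12 mm expected), and it sat square.
- **Door:** I swung it shut with the closed fingertips, pressing to about 13 N at the end. After I backed off, its outer face was flat to 0.3 mm across the width. It stood about 13 mm ahead of the wall fronts against a 12 mm panel, a difference within the calibration error.
- **Other objects:** the bowl, grease jar, bottom bracket tool and spray can measured the same before and after. I checked the kickstand, valve adapter and wrench only by eye, and they looked unmoved.

**Things that were off:**
- While pressing against the bin and the door, I saw an upward force of 11–17 N that I did not explain.
- One retreat command was refused as malformed. No robot time passed apart from the camera checks, with the arm holding its light press on the door, and I resent it correctly.

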